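# Put the diamond core bits back in their caddy

## Task

Put the four diamond core bits that stand about on the bench back into the plywood caddy, hub up, each in its own wooden block: the one with the smallest bore that the bit will go down, so that all four find room. Lower every bit until it stands on the bottom of its bore and do not drop or tip it, as the segments chip. The two open casting rings look much the same but do not belong in the caddy: leave them standing where they are.

Things in the scene. Friction and masses are not known exactly. Their poses are not given: they have to be found in the camera images.
- core_bit_30: The smallest of four loose bare-steel core bits, standing upright: barrel 30 mm in diameter, 60 mm high, closed on top, with a round hub 22 mm in diameter and 34 mm tall rising from its middle (top at 94 mm, dark hole in it). About 0.12 kg. Best held by the hub from above. Origin: centre of its underside; z up along the hub.
- core_bit_42: The second smallest of four loose bare-steel core bits, standing upright: barrel 42 mm in diameter, 60 mm high, closed on top, with a round hub 22 mm in diameter and 34 mm tall rising from its middle (top at 94 mm, dark hole in it). About 0.18 kg. Best held by the hub from above. Origin: centre of its underside; z up along the hub.
- core_bit_54: The second largest of four loose bare-steel core bits, standing upright: barrel 54 mm in diameter, 60 mm high, closed on top, with a round hub 22 mm in diameter and 34 mm tall rising from its middle (top at 94 mm, dark hole in it). About 0.25 kg. Best held by the hub from above. Origin: centre of its underside; z up along the hub.
- core_bit_66: The largest of four loose bare-steel core bits, standing upright: barrel 66 mm in diameter, 60 mm high, closed on top, with a round hub 22 mm in diameter and 34 mm tall rising from its middle (top at 94 mm, dark hole in it). About 0.33 kg. Best held by the hub from above. Origin: centre of its underside; z up along the hub.
- block_30: Home of the 30 mm bit: pale wooden block, 90 x 90 x 46 mm, with a round blind bore 40 mm wide, 40 mm deep. Four such blocks fill a low plywood caddy (208 x 208 mm, walls 44 mm high) two by two, in changing order; all fixed. Origin: centre of its underside, 8 mm above the bench; bore floor 6 mm, top 46 mm above the origin. z up along the bore.
- block_42: Home of the 42 mm bit: pale wooden block, 90 x 90 x 46 mm, with a round blind bore 52 mm wide, 40 mm deep. Four such blocks fill a low plywood caddy (208 x 208 mm, walls 44 mm high) two by two, in changing order; all fixed. Origin: centre of its underside, 8 mm above the bench; bore floor 6 mm, top 46 mm above the origin. z up along the bore.
- block_54: Home of the 54 mm bit: pale wooden block, 90 x 90 x 46 mm, with a round blind bore 64 mm wide, 40 mm deep. Four such blocks fill a low plywood caddy (208 x 208 mm, walls 44 mm high) two by two, in changing order; all fixed. Origin: centre of its underside, 8 mm above the bench; bore floor 6 mm, top 46 mm above the origin. z up along the bore.
- block_66: Home of the 66 mm bit: pale wooden block, 90 x 90 x 46 mm, with a round blind bore 76 mm wide, 40 mm deep. Four such blocks fill a low plywood caddy (208 x 208 mm, walls 44 mm high) two by two, in changing order; all fixed. Origin: centre of its underside, 8 mm above the bench; bore floor 6 mm, top 46 mm above the origin. z up along the bore.
- casting_ring_a: Casting ring, not a core bit: a bare-steel tube 60 mm in outer diameter, wall 4 mm, 60 mm high, open right through, no hub, with a narrow bolted clamp lug up one side; loose, standing upright on the bench among the bits. To be left where it stands. Origin: centre of its underside; z axis up.
- casting_ring_b: Casting ring, not a core bit: a bare-steel tube 48 mm in outer diameter, wall 4 mm, 60 mm high, open right through, no hub, with a narrow bolted clamp lug up one side; loose, standing upright on the bench among the bits. To be left where it stands. Origin: centre of its underside; z axis up.
Mind the look-alikes: they are no part of the job. Leave any green or purple look-alike of the core_bit_30 alone.

How it is judged:
At the end, for the whole second after the job is handed in: Each bit upright (within 0.12 rad), released and at rest on the floor of its own bore (30 mm bit in the 40 mm bore, 42 in 52, 54 in 64, 66 in 76): within 8 mm of the bore axis, underside at most 12 mm above the block's underside. Both rings upright, within 15 mm of where they stood (horizontal distance between core_bit_30 and block_30 below 0.008 m and z of core_bit_30 in the frame of block_30 below 0.012 m and angle between each of core_bit_30, core_bit_42, core_bit_54, core_bit_66, casting_ring_a, casting_ring_b's own z axis and vertical below 0.12 rad and linear speed of each of core_bit_30, core_bit_42, core_bit_54, core_bit_66 below 0.02 m/s and contact force between the fingers and core_bit_30 below 0.1 N and horizontal distance between core_bit_42 and block_42 below 0.008 m and z of core_bit_42 in the frame of block_42 below 0.012 m and contact force between the fingers and core_bit_42 below 0.1 N and horizontal distance between core_bit_54 and block_54 below 0.008 m and z of core_bit_54 in the frame of block_54 below 0.012 m and contact force between the fingers and core_bit_54 below 0.1 N and horizontal distance between core_bit_66 and block_66 below 0.008 m and z of core_bit_66 in the frame of block_66 below 0.012 m and contact force between the fingers and core_bit_66 below 0.1 N and distance of each of casting_ring_a, casting_ring_b from where it was at the start of the episode below 0.015 m); the robot touches nothing.
It fails at once if a casting ring pushed more than 15 mm or tipped over (distance of any of casting_ring_a, casting_ring_b from where it was at the start of the episode above 0.015 m or angle between any of casting_ring_a, casting_ring_b's own z axis and vertical above 0.4 rad).
It fails at once if a core bit dropped: falling faster than 0.6 m/s out of the fingers, as from some 20 mm ((linear speed of core_bit_30 above 0.6 m/s and contact force between the fingers and core_bit_30 below 0.05 N) or (linear speed of core_bit_42 above 0.6 m/s and contact force between the fingers and core_bit_42 below 0.05 N) or (linear speed of core_bit_54 above 0.6 m/s and contact force between the fingers and core_bit_54 below 0.05 N) or (linear speed of core_bit_66 above 0.6 m/s and contact force between the fingers and core_bit_66 below 0.05 N)).
It fails at once if a core bit tipped beyond 0.8 rad (angle between any of core_bit_30, core_bit_42, core_bit_54, core_bit_66's own z axis and vertical above 0.8 rad).
It also fails if it takes over 104 s, if anything falls off the work surface, if the arm or the gripper's body presses on something with over 40 N, if the wrist force passes 120 N, or if a joint passes its speed limit or range.

## Robot

A 6-joint arm with a two-finger parallel gripper is mounted at the origin on a cart in front of the work surface, level with it; the furniture and walls round the work are solid. World frame = base frame: x ahead of the robot, y to its left, z up, the work surface at z = 0. Lengths are in m, angles in rad, forces in N, time in s.
With the tool pointing down it reaches from about 0.35 to 0.875 m from the base axis. Payload 4.2 kg.
Tool frame: the origin (TCP) lies midway between the tips of the shut fingers; the grasp point (between the pads) lies arm.tcp_to_grasp behind it (arm.tcp_to_grasp is the distance from the TCP to the grasp point, in m); z points along the fingers, y is the line along which they close (so a half turn about z gives the same grasp; the last joint's range is limited). The gripper opens to 85 mm and grips with 20 to 120 N. Pads are 22 mm wide; open, the fingers measure 114 mm over their backs; the gripper's body (76 mm by 85 mm) begins 54 mm behind the grasp point. The pads swing forward as they close: fully open they stand 13 mm farther back than shut.
Start: joints at [-1.033, 0.385, 0.008, 0, -1.194, -0.259], TCP at [0.172, -0.601, 0.199] pointing down, gripper open.
Joint ranges: [-3.14, 3.14], [-1.21, 2.06], [-1.07, 1.41], [-3.16, 2.05], [-2.99, -0.16], [-3.1, 3.1]. Speed limits (rad/s): [2.79, 2.79, 3.14, 3.14, 3.14, 3.14].

## Interface

Orientations are given as a 3x3 rotation matrix whose columns are the frame's x, y, z axes.
In Python, from cell import arm gives the robot as it stands. The module is installed in compiled form; this text tells all that it offers.
- The arm moves only by the shell command python3 -m inch 'ROWS' [FORCE]. ROWS is JSON, a list of rows, each a list of 7 numbers: the turn, a rotation vector about the tool's x, y, z in rad, then the shift along the tool's x, y, z in m, then the closure, from 0 (fully open) to 1 (shut). A call has 1 to 20 rows; each row shifts and turns the commanded pose from where the row before left it, along the tool's axes as they then stand; what a row does not reach is not made up. A row lasts 1/8 s, in which the tool goes at most 62.5 mm and 10.7 degrees, less where a joint would pass 70% of its speed; a pose out of reach is approached as far as the arm can. A call with a gripper value outside its range is refused whole. The fingers move at their own pace and stop on an object; FORCE is the grip in N (left out, the last holds). Time passes only in rows, so rows that do not move let the fingers close. It gives the time, the measured TCP pose, the force, the opening and the grip force at its end, in the units of the state.
- arm.get_state(): the state, without advancing time (a new reading comes with each control period).
- arm.read_camera(name): name is "scene" or "side" or "wrist"; returns the picture (480x640x3 uint8, red, green, blue); there is no depth.
- arm.camera_params(name): a dict with "vfov" (degrees; the focal length in pixels is half the picture's height over the tangent of half this angle, whatever the lens; pixels are square), "cx", "cy" (the principal point, pixels), "position" and "rotation" of the camera in the world. Camera axes: x right, y up, looking along -z (the intrinsics and any distortion apply to the point x, -y, -z); pixel columns grow to the right and rows downward; lengths in m; the calibration is good to about 2 mm. The wrist camera is an equidistant fisheye: a pixel r from the principal point sees the ray r / f radians off the axis. A picture is of the moment at which its call begins: read the wrist's pose just before it. camera_params takes no time and is no camera call; for the wrist camera it gives the pose at the moment of the call.
- arm.close_job(): hands the job in; it is judged then, once.
The state is a dict: "time": time; "q": joint angles; "joint_velocities": joint speeds; "tau": joint torques, N m; "ee_pos": TCP position; "tcp_rot": TCP orientation; "wrist_force": force on the tool from outside, world axes, zero at the start; "wrist_torque": the same for the moment, N m; "width": finger opening in m; "gripper_force": force on a finger pad.
Only numpy, scipy, OpenCV 4.12 (cv2) and the standard library are available. Lean on these libraries where they do the work, as an engineer would, in place of code of your own. Each camera call takes 0.05 s, during which the arm holds its last target. There are 200 camera calls.

## Working session

There is one attempt and no reset: what is moved stays moved. The work goes in short steps, Python scripts to look and compute and a shell command to move; the robot and the scene stay as the last step left them, time stands still between calls to the robot, and variables do not carry over. Pictures are saved under pics/ and viewed, at most 14 in all, crops included, and the job is handed in when it is done.

```bash
mkdir -p pics; python3 - <<'E'
from cell import arm
import cv2,json
for n in("scene","side","wrist"):
    p=arm.camera_params(n); im=arm.read_camera(n)
    cv2.imwrite(f"pics/{n}0.png",im[:,:,::-1]); print(n,p)
s=arm.get_state(); print(s, arm.tcp_to_grasp)
E
```

```text
scene {'vfov': 56.259441820965606, 'cx': 312.7579508394085, 'cy': 241.7989765416763, 'position': array([0.08964372, 0.55955512, 0.56303051]), 'rotation': array([[-0.81986165,  0.32154907, -0.47374368],
       [-0.57249522, -0.47298517,  0.669727  ],
       [-0.00872364,  0.82029947,  0.57186771]])}
side {'vfov': 46.34440092369694, 'cx': 318.0640777530984, 'cy': 227.51794793507477, 'position': array([0.50382864, 1.01648455, 0.4955632 ]), 'rotation': array([[-0.99943671,  0.03073701, -0.01347228],
       [-0.02426607, -0.38456834,  0.92277752],
       [ 0.02318241,  0.92258464,  0.38509758]])}
wrist {'vfov': 65.70646984690485, 'cx': 315.8486727198249, 'cy': 236.29789595664155, 'position': array([ 0.10386725, -0.62150085,  0.37330537]), 'rotation': array([[-0.27397442, -0.92355168, -0.2683101 ],
       [ 0.96173646, -0.26280523, -0.07743641],
       [ 0.00100323, -0.2792592 ,  0.96021523]])}
{'time': 0.15, 'q': array([-1.03340287e+00,  3.85332845e-01,  6.93547325e-03, -3.40878938e-04,
       -1.19400927e+00, -2.58600812e-01]), 'joint_velocities': array([ 3.63584205e-04, -2.48178928e-03,  5.22546490e-03,  2.56451250e-03,
       -8.73197566e-04,  3.55961793e-06]), 'tau': array([ 1.42758504e-04, -3.92677188e+01,  1.88583487e+01,  4.18863684e+00,
       -3.39210972e-03,  9.96457061e-06]), 'ee_pos': array([ 0.17186654, -0.60038584,  0.19830133]), 'tcp_rot': array([[-9.61422946e-01, -2.75073833e-01, -5.52020789e-04],
       [-2.75074366e-01,  9.61421710e-01,  1.54557566e-03],
       [ 1.05577351e-04,  1.63779867e-03, -9.99998653e-01]]), 'wrist_force': array([ 0.10845755, -0.50760617,  0.51475852]), 'wrist_torque': array([-0.01892565,  0.02333835, -0.04704659]), 'gripper_force': 0.0, 'width': 0.08536128031783663} 0.0187
```

View pics/scene0.png

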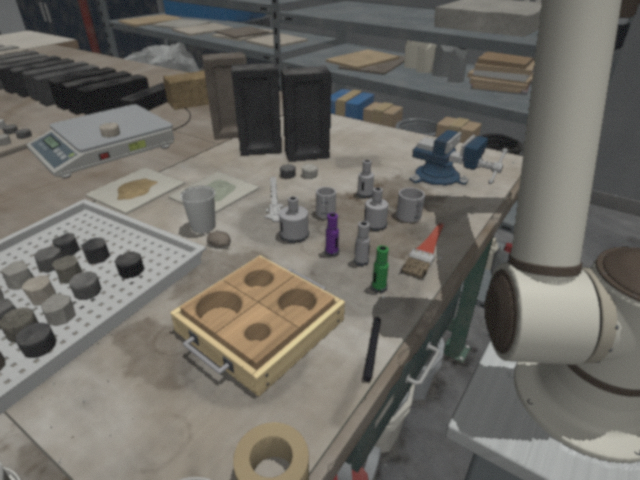

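View pics/side0.png

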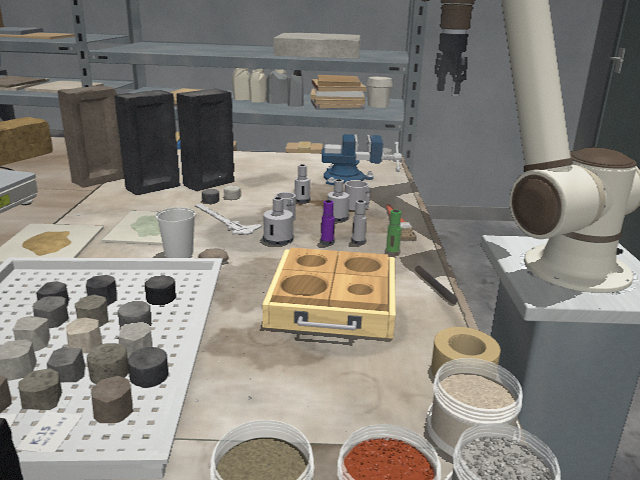

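The scene picture shows grey hubbed bits at about (293,222), (376,210), (366,182) and (362,245). The hubless rings are at (326,203) and (410,205), the purple look-alike at (332,235) and the green one at (380,270). The side picture shows the same set: bits at (278,222), (339,200), (302,184) and (359,222), with rings at (287,203) and (356,195). The caddy is at about (260,315) in the scene picture.

Next: close crops of both.

```bash
python3 - <<'E'
import cv2
a=cv2.imread("pics/scene0.png")[150:300,260:440]; b=cv2.imread("pics/side0.png")[155:310,255:415]
cv2.imwrite("pics/c1.png",cv2.resize(a,None,fx=4,fy=4,interpolation=cv2.INTER_CUBIC))
cv2.imwrite("pics/c2.png",cv2.resize(b[:,:],None,fx=3.8,fy=3.8,interpolation=cv2.INTER_CUBIC))
E
```

```text
(no output)
```

View pics/c1.png

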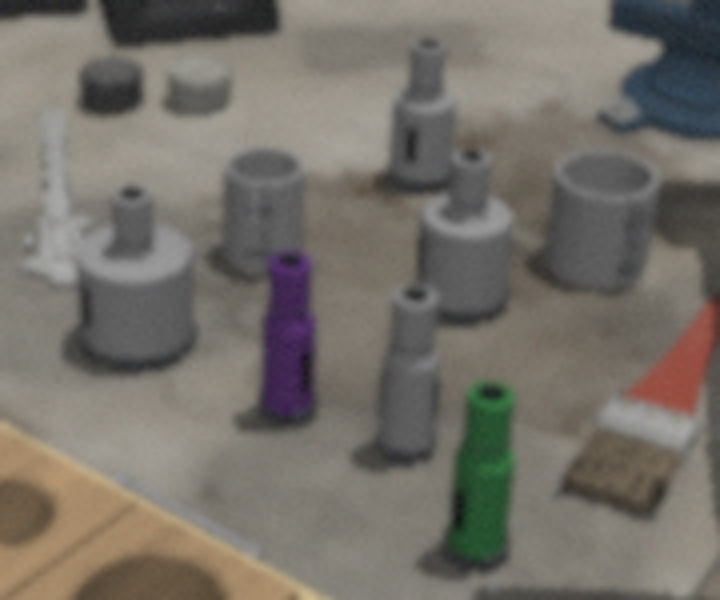

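View pics/c2.png

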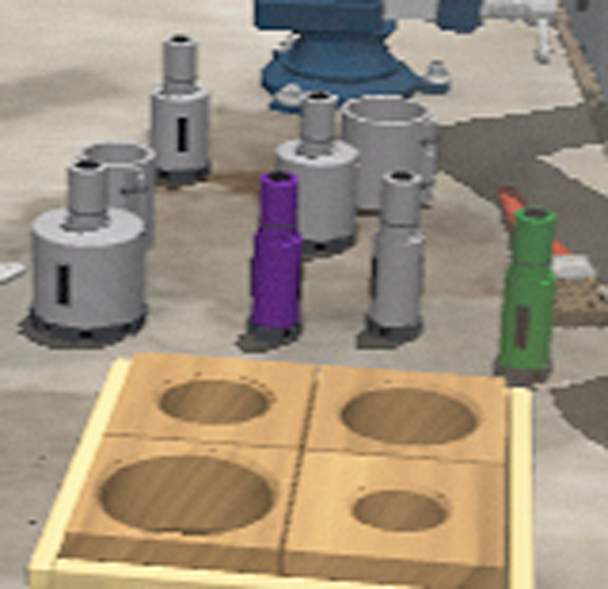

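In the scene crop the candidate hubs, in crop pixels, are: 66 at (132,193), 54 at (472,156), 42 at (428,44) and 30 (bare steel) at (416,294). The purple one at (291,260), the green one at (491,392) and the open rings at (264,165) and (605,173) are to be left alone. The side crop agrees. The bores there are at (187,494) biggest, (410,415), (214,401) and (400,510) smallest.

```bash
cat > h.py <<'E'
import numpy as np, cv2
from cell import arm
def ray(n,u,v,p=None):
    p=p or arm.camera_params(n); f=240/np.tan(np.radians(p["vfov"])/2)
    x,y=(u-p["cx"])/f,(v-p["cy"])/f
    if n=="wrist":
        r=np.hypot(x,y); s=np.sinc(r/np.pi); d=np.array([x*s,-y*s,-np.cos(r)])
    else: d=np.array([x,-y,-1])
    return np.array(p["position"]),np.array(p["rotation"])@d
def plane(n,u,v,z,p=None):
    o,d=ray(n,u,v,p); return (o+d*(z-o[2])/d[2])
def pix(n,X,p=None):
    p=p or arm.camera_params(n); f=240/np.tan(np.radians(p["vfov"])/2)
    c=np.array(p["rotation"]).T@(np.array(X)-p["position"]); c=np.array([c[0],-c[1],-c[2]])
    if n=="wrist":
        r=np.hypot(c[0],c[1]); k=np.arctan2(r,c[2])/max(r,1e-9)
    else: k=1/c[2]
    return np.array([p["cx"]+f*k*c[0],p["cy"]+f*k*c[1]])
E
python3 - <<'E'
from h import *
np.set_printoptions(precision=4,suppress=True)
A=lambda x,y:((x+.5)/4-.5+260,(y+.5)/4-.5+150); B=lambda x,y:((x+.5)/3.8-.5+255,(y+.5)/3.8-.5+155)
T={"66":((132,193),(90,166),.094),"42":((428,44),(180,40),.094),"54":((472,156),(318,98),.094),"30":((416,294),(403,177),.094),
"pur":((291,260),(280,177),.094),"grn":((491,392),(537,214),.094),"ringS":((264,165),(115,155),.06),"ringL":((605,173),(387,110),.06)}
for k,(a,b,z) in T.items(): print(k,plane("scene",*A(*a),z),plane("side",*B(*b),z))
for k,a,b in(("42b",(260,278),(214,401)),("54b",(298,300),(410,415)),("66b",(220,305),(187,494)),("30b",(258,331),(400,510))):
    print(k,plane("scene",*a,.054),plane("side",*B(*b),.054))
# bore widths in side
for k,l,r in(("42b",(159,401),(270,401)),("54b",(341,415),(477,417)),("66b",(100,494),(274,494)),("30b",(352,510),(447,510))):
    print(k,np.linalg.norm(plane("side",*B(*l),.054)-plane("side",*B(*r),.054)))
E
```

```text
66 [ 0.6071 -0.0996  0.094 ] [ 0.6057 -0.0993  0.094 ]
42 [ 0.5685 -0.3506  0.094 ] [ 0.5684 -0.3518  0.094 ]
54 [ 0.4773 -0.2371  0.094 ] [ 0.4776 -0.2349  0.094 ]
30 [ 0.4329 -0.0971  0.094 ] [ 0.4317 -0.0967  0.094 ]
pur [ 0.5001 -0.0897  0.094 ] [ 0.4999 -0.0907  0.094 ]
grn [ 0.3647 -0.0448  0.094 ] [ 0.3629 -0.0452  0.094 ]
ringS [ 0.6007 -0.2172  0.06  ] [ 0.6009 -0.215   0.06  ]
ringL [ 0.4319 -0.3194  0.06  ] [ 0.4302 -0.3195  0.06  ]
42b [0.5245 0.1086 0.054 ] [0.5283 0.1113 0.054 ]
54b [0.4343 0.1169 0.054 ] [0.4363 0.1197 0.054 ]
66b [0.5336 0.1996 0.054 ] [0.5367 0.2036 0.054 ]
30b [0.4433 0.2086 0.054 ] [0.4451 0.2118 0.054 ]
42b 0.05242747523429043
54b 0.0636858252751103
66b 0.07517392968384753
30b 0.04084542441202301
```

Both views agree to 1–3 mm, and the bore widths (52, 64, 75 and 41 mm) confirm which bore belongs to which bit. I'll square the tool with the world axes, then go over the bits and the caddy for a wrist check.

```bash
python3 -m inch '[[0,0,0.14,0,0,-0.02,0.5],[0,0,0.139,0,0,-0.02,0.5],[0,0,0,-0.028,0.04,0,0.5],[0,0,0,-0.028,0.04,0,0.5],[0,0,0,-0.028,0.04,0,0.5],[0,0,0,-0.028,0.04,0,0.5],[0,0,0,-0.028,0.04,0,0.5],[0,0,0,-0.028,0.04,0,0.5],[0,0,0,-0.028,0.04,0,0.5],[0,0,0,-0.028,0.04,0,0.5],[0,0,0,-0.028,0.04,0,0.5],[0,0,0,-0.028,0.04,0,0.5],[0,0,0,0,0,0,0.5],[0,0,0,0,0,0,0.5]]' 40 && python3 - <<'E'
from h import *
import pickle
p=arm.camera_params("wrist"); im=arm.read_camera("wrist"); cv2.imwrite("pics/w1.png",im[:,:,::-1]); pickle.dump(p,open("w1.pkl","wb"))
print(arm.get_state()["tcp_rot"].round(3))
for k,(x,y) in {"66":(.6064,-.0995),"42":(.5685,-.351),"54":(.4775,-.236),"30":(.4323,-.0969)}.items(): print(k,pix("wrist",(x,y,.094),p).round(1))
E
```

```text
time: 1.9
ee_pos: [0.4518, -0.2009, 0.2388]
tcp_rot: [[-1.0, -0.0, -0.001], [-0.0, 1.0, 0.0], [0.001, 0.0, -1.0]]
wrist_force: [-0.1, 0.0, -0.4]
width: 0.0429
gripper_force: 0.0
[[-1.     0.001 -0.001]
 [ 0.001  1.     0.   ]
 [ 0.001  0.    -1.   ]]
66 [413.4 356.5]
42 [173.1 323.7]
54 [278.8 240.1]
30 [433.2 191.7]
```

View pics/w1.png

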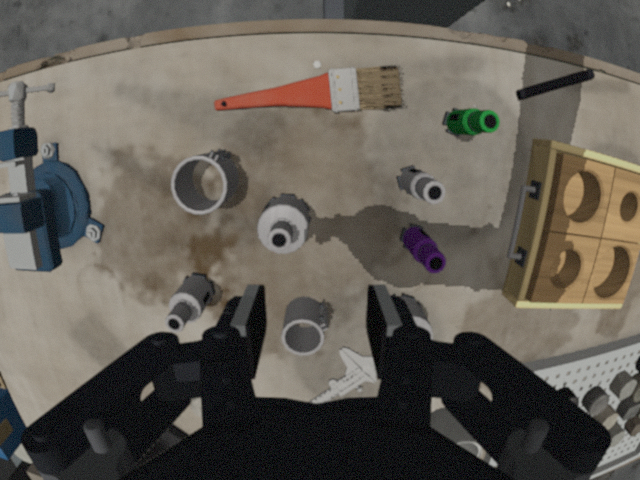

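```bash
python3 -m inch '[[0,0,0,0,0.04,0,0.5],[0,0,0,0,0.04,0,0.5],[0,0,0,0,0.04,0,0.5],[0,0,0,0,0.04,0,0.5],[0,0,0,0,0.04,0,0.5],[0,0,0,0,0.04,0,0.5],[0,0,0,0,0.04,0,0.5],[0,0,0,0,0.04,0,0.5],[0,0,0,0,0.04,0,0.5],[0,0,0,0,0,0,0.5],[0,0,0,0,0,0,0.5],[0,0,0,0,0,0,0.5]]' && python3 - <<'E'
from h import *
import pickle
p=arm.camera_params("wrist"); im=arm.read_camera("wrist"); cv2.imwrite("pics/w2.png",im[:,:,::-1]); pickle.dump(p,open("w2.pkl","wb"))
E
```

```text
time: 3.45
ee_pos: [0.4522, 0.1578, 0.2392]
tcp_rot: [[-1.0, 0.002, -0.0], [0.002, 1.0, -0.0], [0.0, -0.0, -1.0]]
wrist_force: [-0.6, -0.4, 0.1]
width: 0.0424
gripper_force: 0.0
```

View pics/w2.png

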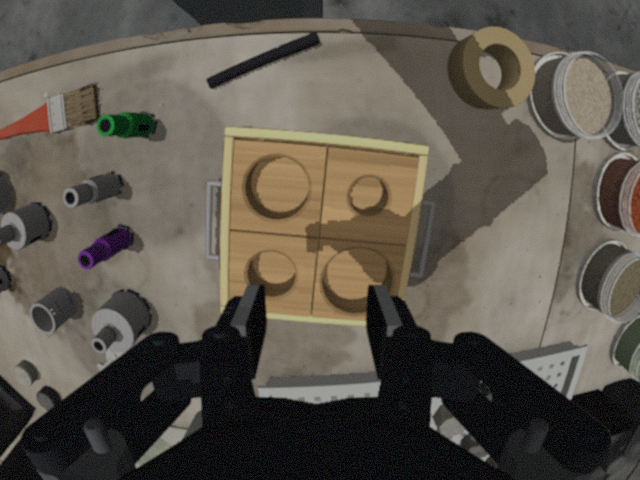

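w1 shows the hubs at (176,322) for 42, (281,240) for 54 and (432,192) for 30, within 3 px of prediction. w2 shows the bores at about (278,186) for 54, (368,195) for 30, (271,272) for 42 and (356,279) for 66.

```bash
python3 - <<'E'
from h import *
import pickle
np.set_printoptions(precision=4,suppress=True)
p1=pickle.load(open("w1.pkl","rb"));p=pickle.load(open("w2.pkl","rb"))
for k,c in {"42":(176,322),"54":(281,240),"30":(432,192)}.items(): print(k,plane("wrist",*c,.094,p1))
im=cv2.imread("pics/w2.png"); big=cv2.resize(im[120:320,210:430],None,fx=3.5,fy=3.5,interpolation=cv2.INTER_CUBIC)
side={"54":(.4363,.1197,.032),"30":(.4451,.2118,.02),"42":(.5283,.1113,.026),"66":(.5367,.2036,.038)}
t=np.linspace(0,2*np.pi,40)
for k,(x,y,r) in side.items():
    P=np.array([pix("wrist",(x+r*np.cos(a),y+r*np.sin(a),.054),p) for a in t])
    q=((P-[210,120]+.5)*3.5-.5).astype(np.int32)
    cv2.polylines(big,[q],True,(255,0,0),1)
cv2.imwrite("pics/w2c.png",big)
for k,c in {"54":(278,186),"30":(368,195),"42":(271,272),"66":(356,279)}.items(): print(k,plane("wrist",*c,.054,p))
E
```

```text
42 [ 0.5662 -0.3473  0.094 ]
54 [ 0.4774 -0.234   0.094 ]
30 [ 0.4326 -0.0981  0.094 ]
54 [0.4348 0.119  0.054 ]
30 [0.4439 0.2076 0.054 ]
42 [0.5251 0.1088 0.054 ]
66 [0.5333 0.1981 0.054 ]
```

View pics/w2c.png

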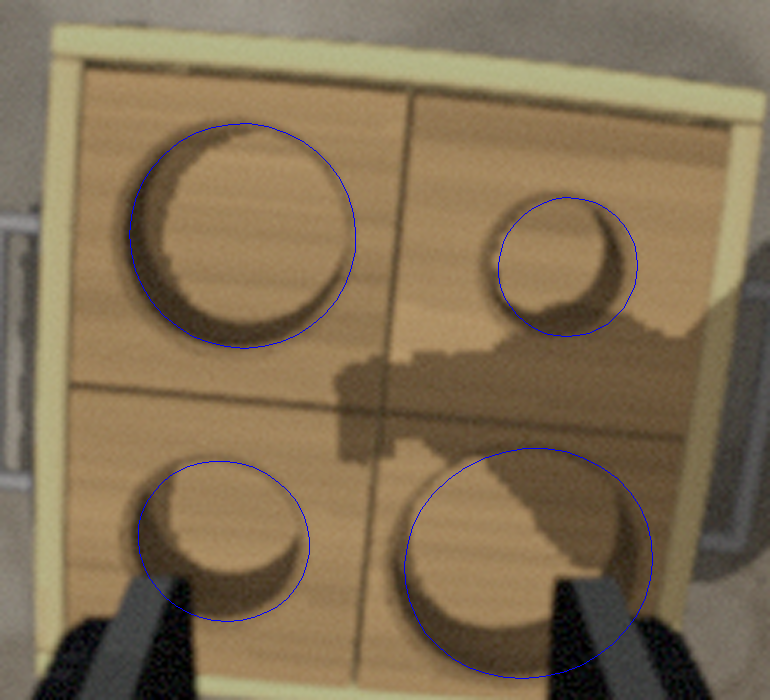

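Averaging the three cameras, the bore centres are 54 (0.4366,0.1188), 30 (0.4450,0.2084), 42 (0.5262,0.1104) and 66 (0.5346,0.2000). I'll start with the 30 mm bit at (0.4324,-0.0972).

```bash
python3 -m inch '[[0,0,0,0.0033,-0.0425,0,0.5],[0,0,0,0.0033,-0.0425,0,0.5],[0,0,0,0.0033,-0.0425,0,0.5],[0,0,0,0.0033,-0.0425,0,0.5],[0,0,0,0.0033,-0.0425,0,0.5],[0,0,0,0.0033,-0.0425,0,0.5],[0,0,0,0,0,0.02,0.5],[0,0,0,0,0,0.04,0.5],[0,0,0,0,0,0.04,0.5],[0,0,0,0,0,0,0.5],[0,0,0,0,0,0,0.5]]' 40 && python3 - <<'E'
from h import *
im=arm.read_camera("wrist"); p=arm.camera_params("wrist"); u=pix("wrist",(.4324,-.0972,.094),p); print(u)
x,y=u.astype(int); c=im[y-60:y+60,x-80:x+80,::-1].copy(); cv2.imwrite("pics/g30.png",cv2.resize(c,None,fx=3,fy=3))
E
```

```text
time: 4.88
ee_pos: [0.4335, -0.0963, 0.1407]
tcp_rot: [[-1.0, 0.0, 0.003], [0.0, 1.0, -0.0], [-0.003, -0.0, -1.0]]
wrist_force: [0.4, 0.3, 0.0]
width: 0.0426
gripper_force: 0.0
[316.69628776 243.29648062]
```

View pics/g30.png

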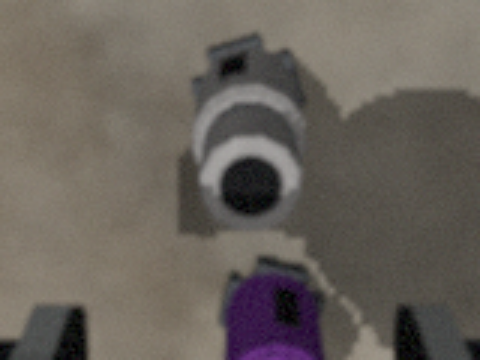

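The crop shows the bare-steel 30 mm hub hole at (251,185), about 2 mm in +y of prediction, which puts it right under the tool. The purple look-alike is just below it and clear. Descend, grip and lift.

```bash
python3 -m inch '[[0,0,0,0,0.001,0.025,0.5],[0,0,0,0,0,0.025,0.5],[0,0,0,0,0,0.018,0.5],[0,0,0,0,0,0.008,0.5],[0,0,0,0,0,0,0.5],[0,0,0,0,0,0,0.7],[0,0,0,0,0,0,0.8],[0,0,0,0,0,0,1],[0,0,0,0,0,0,1],[0,0,0,0,0,0,1],[0,0,0,0,0,0,1],[0,0,0,0,0,0,1]]' 40
```

```text
time: 6.42
ee_pos: [0.4323, -0.0949, 0.0631]
tcp_rot: [[-1.0, 0.0, -0.0], [0.0, 1.0, -0.0], [0.0, -0.0, -1.0]]
wrist_force: [0.3, 0.0, 0.3]
width: 0.0002
gripper_force: 0.0
```

```bash
python3 - <<'E'
from h import *
a=arm.read_camera("wrist")[120:420,120:520,::-1]; b=arm.read_camera("side")[100:300,250:450,::-1]
b=cv2.resize(b,(400,400)); a=np.vstack([a,np.zeros((100,400,3),np.uint8)])
cv2.imwrite("pics/m1.png",np.hstack([a,b]))
s=arm.get_state(); print(s["width"],s["gripper_force"])
E
```

```text
-9.826837074705194e-05 0.0
```

View pics/m1.png

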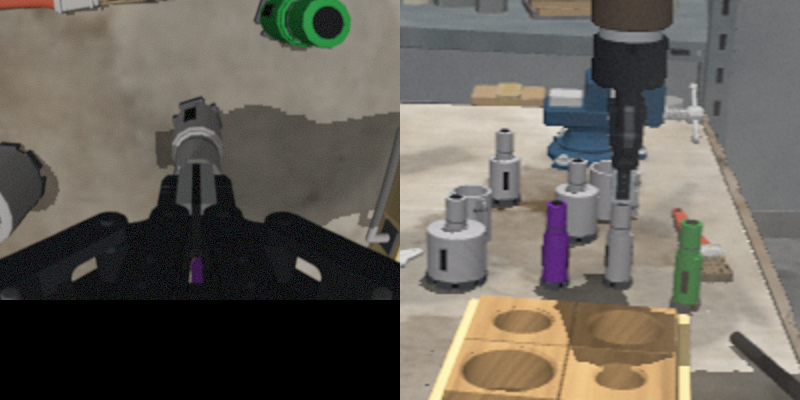

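The fingers shut on nothing. The bit still stands, and the fingertips appear at the hub top at about side crop (624,200). I'll project the reported TCP to see whether it is off in height.

```bash
python3 - <<'E'
from h import *
s=arm.get_state(); t=np.array(s["ee_pos"]); print(t)
for z in (0,.02,.04,.06): 
    q=t+[0,0,z]; print(z,"side crop",(pix("side",q)-[250,100])*2+[400,0],"wrist crop",pix("wrist",q)-[120,120],"scene",pix("scene",q))
for z in(.06,.094): print("hub",z,(pix("side",(.433,-.0954,z))-[250,100])*2+[400,0],pix("wrist",(.433,-.0954,z))-[120,120],pix("scene",(.433,-.0954,z)))
im=arm.read_camera("scene")[110:290,270:450,::-1]
cv2.imwrite("pics/m2.png",cv2.resize(im,(600,600),interpolation=cv2.INTER_CUBIC))
E
```

```text
[ 0.43229743 -0.09488364  0.06307541]
0 side crop [619.38634791 230.37687276] wrist crop [199.03206955 153.75073569] scene [362.43135575 236.93426619]
0.02 side crop [620.3675617  212.73143766] wrist crop [199.34472646 170.08416505] scene [362.9910749 228.4545043]
0.04 side crop [621.36163095 194.85481935] wrist crop [199.72749402 190.31120862] scene [363.56561867 219.75014899]
0.06 side crop [622.36880996 176.74244456] wrist crop [200.20348409 215.83644922] scene [364.15558393 210.81215771]
hub 0.06 [618.55435293 232.87195068] [197.98624019 152.78268467] [362.16711017 237.98415   ]
hub 0.094 [620.21844373 202.80778477] [198.34162261 182.03040619] [363.11881782 223.49970862]
```

View pics/m2.png

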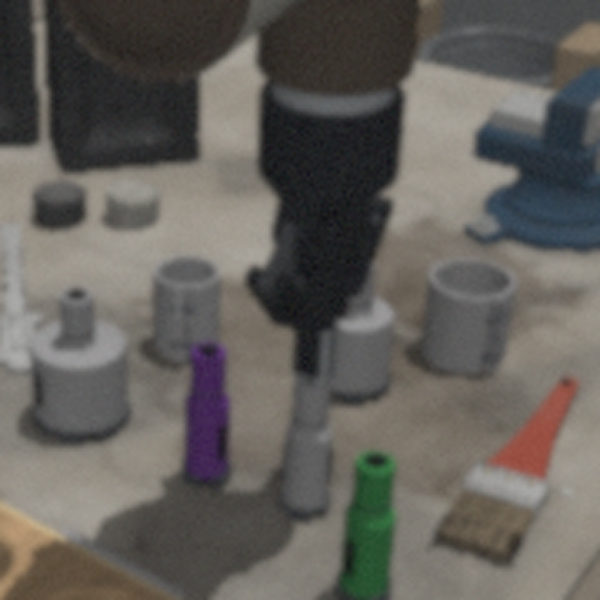

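All three views put the shut tips about 35 mm above the reported TCP (scene crop (310,372), z≈0.098), just over the hub top. The real tips are therefore higher than reported. I'll open and go 30 mm deeper, which is harmless either way since the 42 mm opening clears the 30 mm barrel, then close.

```bash
python3 -m inch '[[0,0,0,0,0,0,0.5],[0,0,0,0,0,0,0.5],[0,0,0,0,0,0,0.5],[0,0,0,0,0,0,0.5],[0,0,0,0,0,0.01,0.5],[0,0,0,0,0,0.01,0.5],[0,0,0,0,0,0.01,0.5],[0,0,0,0,0,0,0.5],[0,0,0,0,0,0,0.7],[0,0,0,0,0,0,0.8],[0,0,0,0,0,0,1],[0,0,0,0,0,0,1],[0,0,0,0,0,0,1],[0,0,0,0,0,0,1]]' 40
```

```text
time: 8.32
ee_pos: [0.4325, -0.0948, 0.0333]
tcp_rot: [[-1.0, 0.0, 0.0], [0.0, 1.0, 0.0], [-0.0, 0.0, -1.0]]
wrist_force: [-0.9, 0.6, 0.7]
width: 0.0208
gripper_force: 39.3
```

The fingers hold the hub (20.8 mm, 39 N). Lift, carry over the 30 bore, and check above it.

```bash
python3 -m inch '[[0,0,0,0,0,-0.01,1],[0,0,0,0,0,-0.025,1],[0,0,0,0,0,-0.03,1],[0,0,0,0,0,-0.03,1],[0,0,0,0,0,-0.03,1],[0,0,0,-0.0015,0.035,0,1],[0,0,0,-0.0015,0.039,0,1],[0,0,0,-0.0015,0.039,0,1],[0,0,0,-0.0015,0.039,0,1],[0,0,0,-0.0015,0.039,0,1],[0,0,0,-0.0015,0.039,0,1],[0,0,0,-0.0015,0.039,0,1],[0,0,0,-0.0015,0.034,0,1],[0,0,0,0,0,0.03,1],[0,0,0,0,0,0.025,1],[0,0,0,0,0,0,1],[0,0,0,0,0,0,1],[0,0,0,0,0,0,1]]' 40 && python3 - <<'E'
from h import *
s=arm.get_state(); print(s["ee_pos"])
a=arm.read_camera("side")[140:320,230:430,::-1]; b=arm.read_camera("scene")[180:360,160:360,::-1]
f=lambda i:cv2.resize(i,(400,360),interpolation=cv2.INTER_CUBIC)
cv2.imwrite("pics/p30.png",np.hstack([f(a),f(b)]))
x,y=.4450,.2084
for n,o in(("side",(230,140)),("scene",(160,180))): 
    for X in((x,y,.054),(x,y,.07),(x,y,.13)): print(n,X,(pix(n,X)-o)*2)
E
```

```text
time: 10.58
ee_pos: [0.4451, 0.2086, 0.1045]
tcp_rot: [[-1.0, 0.0, 0.002], [0.0, 1.0, 0.002], [-0.002, 0.002, -1.0]]
wrist_force: [0.8, -0.6, -1.3]
width: 0.021
gripper_force: 39.4
[0.44512744 0.20855664 0.10447459]
side (0.445, 0.2084, 0.054) [259.68105166 295.67309923]
side (0.445, 0.2084, 0.07) [260.70526123 278.27551325]
side (0.445, 0.2084, 0.13) [264.67296823 210.87863868]
scene (0.445, 0.2084, 0.054) [194.52719771 300.93868178]
scene (0.445, 0.2084, 0.07) [192.86287146 286.11492477]
scene (0.445, 0.2084, 0.13) [186.20507628 226.8155305 ]
```

View pics/p30.png

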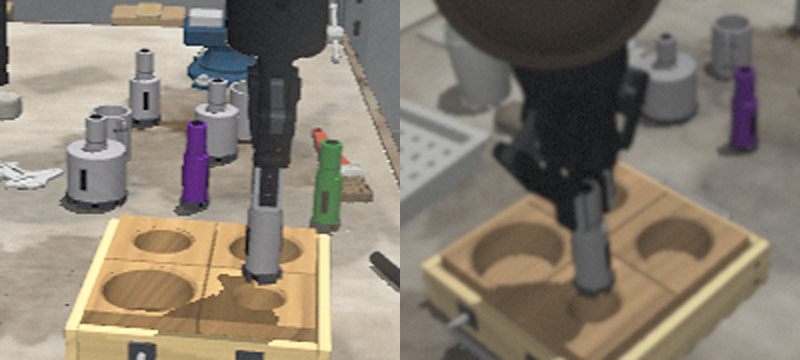

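The side view (262,277) and scene view (593,288) show the bit upright and centred over its bore. Lower it.

```bash
python3 -m inch '[[0,0,0,0,0,0.02,1],[0,0,0,0,0,0.02,1],[0,0,0,0,0,0.01,1],[0,0,0,0,0,0.004,1],[0,0,0,0,0,0.002,1],[0,0,0,0,0,0.001,1],[0,0,0,0,0,0,1],[0,0,0,0,0,0,1]]' 40
```

```text
time: 11.68
ee_pos: [0.445, 0.2085, 0.0473]
tcp_rot: [[-1.0, -0.0, 0.002], [-0.0, 1.0, 0.001], [-0.002, 0.001, -1.0]]
wrist_force: [-1.0, -1.4, 5.7]
width: 0.0206
gripper_force: 40.0
```

It is standing on the floor (5.7 N upward). Release, rise and go over the 54 bit, then measure its hub hole by threshold.

```bash
cat > hole.py <<'E'
import sys
from h import *
x,y=map(float,sys.argv[1:3]); p=arm.camera_params("wrist"); im=arm.read_camera("wrist"); cv2.imwrite(f"pics/hole{x}.png",im[:,:,::-1])
u=pix("wrist",(x,y,.094),p); g=cv2.cvtColor(im,cv2.COLOR_RGB2GRAY); g=cv2.GaussianBlur(g,(3,3),0)
n,l,st,c=cv2.connectedComponentsWithStats((g<60).astype(np.uint8))
print("pred",u.round(1),"tcp",arm.get_state()["ee_pos"].round(4))
for i in range(1,n):
    if np.hypot(*(c[i]-u))<40 and 20<st[i,4]<1500: print(c[i].round(1),st[i],plane("wrist",*c[i],.094,p).round(4))
E
python3 -m inch '[[0,0,0,0,0,0,0.7],[0,0,0,0,0,0,0.5],[0,0,0,0,0,0,0.5],[0,0,0,0,0,-0.01,0.5],[0,0,0,0,0,-0.03,0.5],[0,0,0,0,0,-0.06,0.5],[0,0,0,-0.003,-0.0403,0,0.5],[0,0,0,-0.003,-0.0403,0,0.5],[0,0,0,-0.003,-0.0403,0,0.5],[0,0,0,-0.003,-0.0403,0,0.5],[0,0,0,-0.003,-0.0403,0,0.5],[0,0,0,-0.003,-0.0403,0,0.5],[0,0,0,-0.003,-0.0403,0,0.5],[0,0,0,-0.003,-0.0403,0,0.5],[0,0,0,-0.003,-0.0403,0,0.5],[0,0,0,-0.003,-0.0403,0,0.5],[0,0,0,-0.0025,-0.0403,0,0.5],[0,0,0,0,0,0.02,0.5],[0,0,0,0,0,0,0.5],[0,0,0,0,0,0,0.5]]' 40 && python3 hole.py .4775 -.235
```

```text
time: 14.18
ee_pos: [0.4772, -0.2351, 0.127]
tcp_rot: [[-1.0, -0.001, 0.001], [-0.001, 1.0, -0.001], [-0.001, -0.001, -1.0]]
wrist_force: [1.1, 0.1, -0.1]
width: 0.0429
gripper_force: 0.0
pred [318.8 253.3] tcp [ 0.4774 -0.235   0.1272]
[317.2 253.3] [307 244  22  20 341] [ 0.4775 -0.2359  0.094 ]
```

The hole agrees within 1 mm. Descend, grip, lift and carry to the 54 bore.

```bash
python3 -m inch '[[0,0,0,0,-0.0005,0.03,0.5],[0,0,0,0,0,0.03,0.5],[0,0,0,0,0,0.02,0.5],[0,0,0,0,0,0.01,0.5],[0,0,0,0,0,0.0035,0.5],[0,0,0,0,0,0,0.5],[0,0,0,0,0,0,0.7],[0,0,0,0,0,0,0.8],[0,0,0,0,0,0,1],[0,0,0,0,0,0,1],[0,0,0,0,0,0,1],[0,0,0,0,0,0,1]]' 50 && python3 -c "
from h import *; print(arm.get_state()['ee_pos'])"
```

```text
time: 15.72
ee_pos: [0.4774, -0.2358, 0.0334]
tcp_rot: [[-1.0, -0.0, 0.001], [-0.0, 1.0, -0.0], [-0.001, -0.0, -1.0]]
wrist_force: [0.7, 2.1, 7.0]
width: 0.0205
gripper_force: 49.0
[ 0.47742616 -0.23577351  0.0333513 ]
```

```bash
python3 -m inch '[[0,0,0,0,0,-0.01,1],[0,0,0,0,0,-0.025,1],[0,0,0,0,0,-0.03,1],[0,0,0,0,0,-0.03,1],[0,0,0,0,0,-0.03,1],[0,0,0,0.0045,0.0394,0,1],[0,0,0,0.0045,0.0394,0,1],[0,0,0,0.0045,0.0394,0,1],[0,0,0,0.0045,0.0394,0,1],[0,0,0,0.0045,0.0394,0,1],[0,0,0,0.0045,0.0394,0,1],[0,0,0,0.0045,0.0394,0,1],[0,0,0,0.0045,0.0394,0,1],[0,0,0,0.0048,0.0394,0,1],[0,0,0,0,0,0.03,1],[0,0,0,0,0,0.025,1],[0,0,0,0,0,0,1],[0,0,0,0,0,0,1],[0,0,0,0,0,0,1]]' 50 && python3 - <<'E'
from h import *
s=arm.get_state(); print(s["ee_pos"])
a=arm.read_camera("side")[140:320,230:430,::-1]; b=arm.read_camera("scene")[180:360,160:360,::-1]
f=lambda i:cv2.resize(i,(400,360),interpolation=cv2.INTER_CUBIC)
cv2.imwrite("pics/p54.png",np.hstack([f(a),f(b)]))
x,y=.4366,.1188
for n,o in(("side",(230,140)),("scene",(160,180))): 
    for X in((x,y,.054),(x,y,.07),(x,y,.13)): print(n,X,(pix(n,X)-o)*2)
E
```

```text
time: 18.1
ee_pos: [0.4368, 0.1192, 0.1038]
tcp_rot: [[-1.0, 0.0, 0.002], [0.0, 1.0, 0.001], [-0.002, 0.001, -1.0]]
wrist_force: [-0.4, -0.5, -2.2]
width: 0.0206
gripper_force: 49.6
[0.43682961 0.1191777  0.1037545 ]
side (0.4366, 0.1188, 0.054) [264.6476108  247.23958476]
side (0.4366, 0.1188, 0.07) [265.61738413 230.98999209]
side (0.4366, 0.1188, 0.13) [269.36396129 168.21207145]
scene (0.4366, 0.1188, 0.054) [272.40204613 240.24354849]
scene (0.4366, 0.1188, 0.07) [271.82442582 225.79092111]
scene (0.4366, 0.1188, 0.13) [269.5252286  168.26274919]
```

View pics/p54.png

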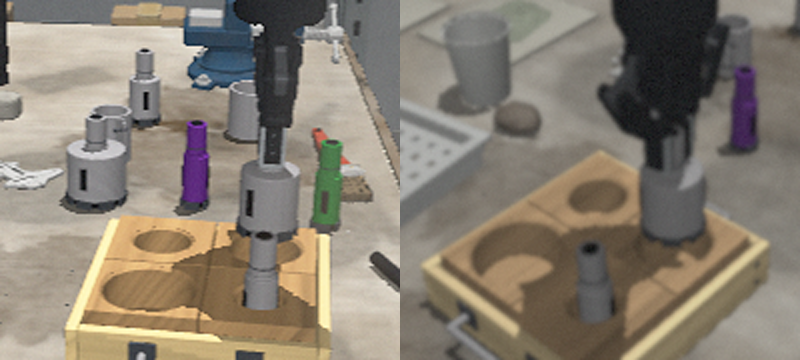

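The picture shows the 30 bit seated upright at (261,290). The 54 bit is level at (269,235) and centred over its bore. Lower it.

```bash
python3 -m inch '[[0,0,0,0,-0.0003,0.02,1],[0,0,0,0,0,0.02,1],[0,0,0,0,0,0.01,1],[0,0,0,0,0,0.004,1],[0,0,0,0,0,0.002,1],[0,0,0,0,0,0.0005,1],[0,0,0,0,0,0,1],[0,0,0,0,0,0,1]]' 50
```

```text
time: 19.2
ee_pos: [0.4367, 0.119, 0.0474]
tcp_rot: [[-1.0, -0.0, 0.002], [-0.0, 1.0, 0.001], [-0.002, 0.001, -1.0]]
wrist_force: [-2.2, -0.7, 5.0]
width: 0.0205
gripper_force: 50.4
```

```bash
python3 -m inch '[[0,0,0,0,0,0,0.7],[0,0,0,0,0,0,0.5],[0,0,0,0,0,0,0.5],[0,0,0,0,0,-0.015,0.5],[0,0,0,0,0,-0.03,0.5],[0,0,0,0,0,-0.055,0.5],[0,0,0,-0.011,-0.039,0,0.5],[0,0,0,-0.011,-0.039,0,0.5],[0,0,0,-0.011,-0.039,0,0.5],[0,0,0,-0.011,-0.039,0,0.5],[0,0,0,-0.011,-0.039,0,0.5],[0,0,0,-0.011,-0.039,0,0.5],[0,0,0,-0.011,-0.039,0,0.5],[0,0,0,-0.011,-0.039,0,0.5],[0,0,0,-0.011,-0.039,0,0.5],[0,0,0,-0.011,-0.039,0,0.5],[0,0,0,-0.011,-0.039,0,0.5],[0,0,0,-0.011,-0.039,0.02,0.5],[0,0,0,0,0,0,0.5],[0,0,0,0,0,0,0.5]]' 40 && python3 hole.py .568 -.350
```

```text
time: 21.7
ee_pos: [0.5676, -0.3493, 0.1257]
tcp_rot: [[-1.0, 0.0, -0.001], [0.0, 1.0, 0.0], [0.001, 0.0, -1.0]]
wrist_force: [0.0, 0.4, -0.1]
width: 0.0426
gripper_force: 0.0
pred [317.3 254.2] tcp [ 0.568  -0.3489  0.1264]
[317.6 255. ] [307 245  22  21 357] [ 0.5685 -0.3499  0.094 ]
```

Aligned. Descend 0.092 and grip.

```bash
python3 -m inch '[[0,0,0,-0.0005,-0.0005,0.03,0.5],[0,0,0,0,0,0.03,0.5],[0,0,0,0,0,0.02,0.5],[0,0,0,0,0,0.01,0.5],[0,0,0,0,0,0.0015,0.5],[0,0,0,0,0,0,0.5],[0,0,0,0,0,0,0.7],[0,0,0,0,0,0,0.8],[0,0,0,0,0,0,1],[0,0,0,0,0,0,1],[0,0,0,0,0,0,1],[0,0,0,0,0,0,1]]' 50 && python3 -c "
from h import *; print(arm.get_state()['ee_pos'])"
```

```text
time: 23.25
ee_pos: [0.5691, -0.3501, 0.0357]
tcp_rot: [[-1.0, -0.0, 0.001], [-0.0, 1.0, -0.001], [-0.001, -0.001, -1.0]]
wrist_force: [-0.3, 1.1, 5.2]
width: 0.0205
gripper_force: 49.1
[ 0.56910886 -0.35007782  0.03565326]
```

```bash
python3 -m inch '[[0,0,0,0,0,-0.015,1],[0,0,0,0,0,-0.03,1],[0,0,0,0,0,-0.04,1],[0,0,0,0,0,-0.04,1],[0,0,0,0.0035,0.0384,0,1],[0,0,0,0.0035,0.0384,0,1],[0,0,0,0.0035,0.0384,0,1],[0,0,0,0.0035,0.0384,0,1],[0,0,0,0.0035,0.0384,0,1],[0,0,0,0.0035,0.0384,0,1],[0,0,0,0.0035,0.0384,0,1],[0,0,0,0.0035,0.0384,0,1],[0,0,0,0.0035,0.0384,0,1],[0,0,0,0.0035,0.0384,0,1],[0,0,0,0.0035,0.0384,0,1],[0,0,0,0.004,0.0384,0,1],[0,0,0,0,0,0.03,1],[0,0,0,0,0,0.02,1],[0,0,0,0,0,0,1],[0,0,0,0,0,0,1]]' 50
```

```text
time: 25.75
ee_pos: [0.5267, 0.1109, 0.1105]
tcp_rot: [[-1.0, 0.0, 0.001], [0.0, 1.0, 0.0], [-0.001, 0.0, -1.0]]
wrist_force: [0.5, 0.5, -1.8]
width: 0.0204
gripper_force: 49.2
```

```bash
python3 -m inch '[[0,0,0,0,0,0.02,1],[0,0,0,0,0,0.02,1],[0,0,0,0,0,0.012,1],[0,0,0,0,0,0.005,1],[0,0,0,0,0,0.003,1],[0,0,0,0,0,0.001,1],[0,0,0,0,0,0,1],[0,0,0,0,0,0,1]]' 50
```

```text
time: 26.75
ee_pos: [0.5268, 0.1112, 0.0496]
tcp_rot: [[-1.0, -0.0, 0.002], [-0.0, 1.0, 0.001], [-0.002, 0.001, -1.0]]
wrist_force: [-1.0, -0.3, 4.7]
width: 0.0203
gripper_force: 49.9
```

```bash
python3 -m inch '[[0,0,0,0,0,0,0.7],[0,0,0,0,0,0,0.5],[0,0,0,0,0,0,0.5],[0,0,0,0,0,-0.015,0.5],[0,0,0,0,0,-0.03,0.5],[0,0,0,0,0,-0.05,0.5],[0,0,0,-0.0132,-0.035,0,0.5],[0,0,0,-0.0132,-0.035,0,0.5],[0,0,0,-0.0132,-0.035,0,0.5],[0,0,0,-0.0132,-0.035,0,0.5],[0,0,0,-0.0132,-0.035,0,0.5],[0,0,0,-0.0132,-0.035,0,0.5],[0,0,0,0,0,0.02,0.5],[0,0,0,0,0,0,0.5],[0,0,0,0,0,0,0.5]]' 40 && python3 hole.py .6062 -.0995
```

```text
time: 28.62
ee_pos: [0.6057, -0.0989, 0.1248]
tcp_rot: [[-1.0, -0.001, 0.001], [-0.001, 1.0, -0.0], [-0.001, -0.0, -1.0]]
wrist_force: [-0.2, 0.2, 0.3]
width: 0.0429
gripper_force: 0.0
pred [317.7 254.9] tcp [ 0.6058 -0.0987  0.1249]
[330.9 237.3] [327 232   8  12  45] [ 0.5954 -0.0918  0.094 ]
[318.9 256.9] [308 247  23  21 373] [ 0.6074 -0.0988  0.094 ]
```

```bash
python3 -m inch '[[0,0,0,-0.001,0,0.03,0.5],[0,0,0,0,0,0.03,0.5],[0,0,0,0,0,0.02,0.5],[0,0,0,0,0,0.009,0.5],[0,0,0,0,0,0,0.5],[0,0,0,0,0,0,0.5],[0,0,0,0,0,0,0.7],[0,0,0,0,0,0,0.8],[0,0,0,0,0,0,1],[0,0,0,0,0,0,1],[0,0,0,0,0,0,1],[0,0,0,0,0,0,1]]' 60 && python3 -c "
from h import *; print(arm.get_state()['ee_pos'])"
```

```text
time: 30.18
ee_pos: [0.607, -0.0989, 0.0356]
tcp_rot: [[-1.0, -0.0, 0.002], [-0.0, 1.0, -0.0], [-0.002, -0.0, -1.0]]
wrist_force: [0.3, 3.0, 5.3]
width: 0.0206
gripper_force: 58.7
[ 0.60697866 -0.09894594  0.0355604 ]
```

```bash
python3 -m inch '[[0,0,0,0,0,-0.015,1],[0,0,0,0,0,-0.03,1],[0,0,0,0,0,-0.04,1],[0,0,0,0,0,-0.04,1],[0,0,0,0,0,-0.02,1],[0,0,0,0.009,0.0374,0,1],[0,0,0,0.009,0.0374,0,1],[0,0,0,0.009,0.0374,0,1],[0,0,0,0.009,0.0374,0,1],[0,0,0,0.009,0.0374,0,1],[0,0,0,0.009,0.0374,0,1],[0,0,0,0.009,0.0374,0,1],[0,0,0,0.009,0.0374,0,1],[0,0,0,0,0,0.04,1],[0,0,0,0,0,0.03,1],[0,0,0,0,0,0,1],[0,0,0,0,0,0,1]]' 60 && python3 - <<'E'
from h import *
a=arm.read_camera("side")[140:320,230:430,::-1]; b=arm.read_camera("scene")[180:360,160:360,::-1]
f=lambda i:cv2.resize(i,(400,360),interpolation=cv2.INTER_CUBIC)
cv2.imwrite("pics/p66.png",np.hstack([f(a),f(b)]))
x,y=.5346,.2
for n,o in(("side",(230,140)),("scene",(160,180))): 
    for X in((x,y,.054),(x,y,.07)): print(n,X,(pix(n,X)-o)*2)
E
```

```text
time: 32.3
ee_pos: [0.5351, 0.2002, 0.1107]
tcp_rot: [[-1.0, 0.0, 0.002], [0.0, 1.0, 0.0], [-0.002, 0.0, -1.0]]
wrist_force: [0.0, 0.8, -2.5]
width: 0.02
gripper_force: 59.4
side (0.5346, 0.2, 0.054) [150.42261157 287.23944256]
side (0.5346, 0.2, 0.07) [150.70327261 269.95506058]
scene (0.5346, 0.2, 0.054) [118.72019393 249.82772286]
scene (0.5346, 0.2, 0.07) [116.21936277 235.33791194]
```

View pics/p66.png

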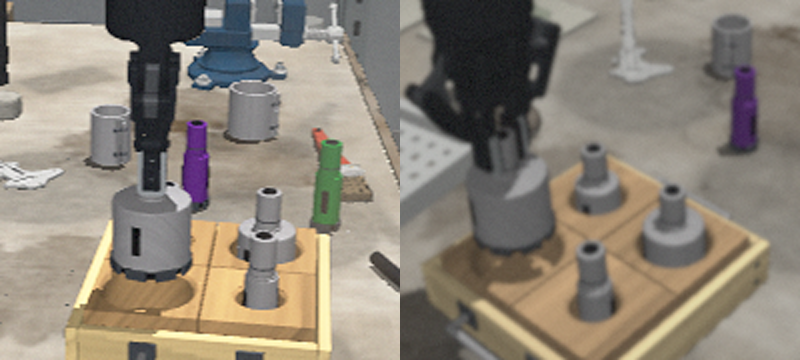

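The picture shows three bits seated upright at (268,225), (262,270) and scene (594,180), with the 66 bit at (151,235) square over its bore. Lower, release and rise.

```bash
python3 -m inch '[[0,0,0,0,0,0.02,1],[0,0,0,0,0,0.02,1],[0,0,0,0,0,0.012,1],[0,0,0,0,0,0.005,1],[0,0,0,0,0,0.003,1],[0,0,0,0,0,0.0013,1],[0,0,0,0,0,0,1],[0,0,0,0,0,0,1]]' 60
```

```text
time: 33.4
ee_pos: [0.5351, 0.2006, 0.0496]
tcp_rot: [[-1.0, -0.0, 0.002], [-0.0, 1.0, 0.001], [-0.002, 0.001, -1.0]]
wrist_force: [-0.9, 0.8, 4.4]
width: 0.0203
gripper_force: 60.2
```

```bash
python3 -m inch '[[0,0,0,0,0,0,0.7],[0,0,0,0,0,0,0.5],[0,0,0,0,0,0,0.5],[0,0,0,0,0,-0.015,0.5],[0,0,0,0,0,-0.03,0.5],[0,0,0,0,0,-0.05,0.5],[0,0,0,0,0,-0.05,0.5],[0,0,0,0,0,-0.03,0.5],[0,0,0,0.01,-0.04,0,0.5],[0,0,0,0.01,-0.04,0,0.5],[0,0,0,0.01,-0.04,0,0.5],[0,0,0,0.01,-0.04,0,0.5],[0,0,0,0.01,-0.04,0,0.5],[0,0,0,0,-0.04,0,0.5],[0,0,0,0,-0.04,0,0.5],[0,0,0,0,0,0,0.5],[0,0,0,0,0,0,0.5]]' 40 && python3 - <<'E'
from h import *
a=arm.read_camera("side"); b=arm.read_camera("scene")
f=lambda i:cv2.resize(i[:,:,::-1],(400,400),interpolation=cv2.INTER_CUBIC)
cv2.imwrite("pics/end.png",np.hstack([f(a[150:350,230:430]),f(b[160:360,160:360])]))
B={"54":(.4366,.1188),"30":(.4450,.2084),"42":(.5262,.1104),"66":(.5346,.2)}
for n,im in(("side",a),("scene",b)):
    g=cv2.GaussianBlur(cv2.cvtColor(im,cv2.COLOR_RGB2GRAY),(3,3),0)
    for k,(x,y) in B.items():
        u=pix(n,(x,y,.108)); best=None
        xi,yi=u.round().astype(int); w=g[yi-6:yi+7,xi-7:xi+8].astype(float); m=np.where(w<w.min()+25); 
        c=np.array([xi-7+m[1].mean(),yi-6+m[0].mean()]); print(n,k,(plane(n,*c,.108)[:2]-[x,y]).round(4),len(m[0]))
E
```

```text
time: 35.52
ee_pos: [0.4843, -0.0798, 0.224]
tcp_rot: [[-1.0, 0.001, 0.001], [0.001, 1.0, 0.0], [-0.001, 0.0, -1.0]]
wrist_force: [-0.1, -0.1, -0.6]
width: 0.043
gripper_force: 0.0
side 54 [-0.0006 -0.0015] 11
side 30 [-0.0003 -0.002 ] 11
side 42 [-0.0002 -0.0001] 7
side 66 [ 0.0004 -0.001 ] 14
scene 54 [ 0.0004 -0.0008] 20
scene 30 [ 0.0006 -0.0014] 15
scene 42 [-0.0006  0.0002] 17
scene 66 [ 0.0009 -0.0003] 22
```

View pics/end.png

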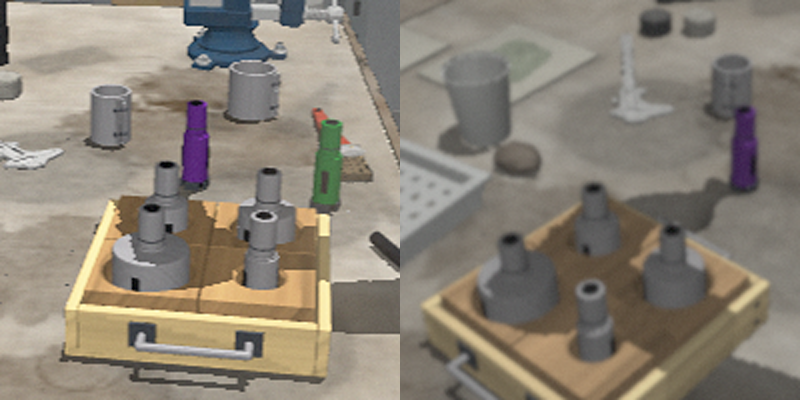

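All four bits stand upright in their bores, with hub holes at side crop (167,165), (270,172), (151,208) and (264,215), all within 2 mm of the bore axes. Both rings stand where they were. Handing in.

```bash
python3 -c "
from cell import arm; print(arm.close_job())"
```

```text
the job is handed in; nothing more can be done
None
```

All four core bits stand hub up in their own bores, within about 2 mm of the bore axes on the last camera check, with both casting rings and the look-alikes untouched; the job was handed in at about 36 s, and no verdict came back.

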